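Read two lids with the talking label reader and hold it up to listen

TASK

Draw the talking label reader out of its charging stand and press its nib gently onto the raised dot on the lid of the low round pot, then onto the one on the taller tin, each time until the sprung nib gives, for a moment. Then raise the whole reader at least 15 cm clear of the worktop and turn it at least halfway from upright to level with its loudspeaker grille on the upper side. Finish while still holding it there, steady in the gripper; the pot and the tin stay standing where they were, and nothing else is disturbed.

Things in the scene. Friction and masses are not known exactly. Their poses are not given: they have to be found in the camera images.
- reader: White wand 170 mm long, 0.08 kg, upright in the stand with its nib end 10 mm above the worktop. Origin at the nib's end (nib free), z towards the top. From z = 70 to 170 mm a flat-sided body 30 mm thick (x), 26 mm wide (y), gripped across y; below, a round grey barrel tapering from 17 to 9 mm. Its shoulder (z = 70 mm) rests on the stand's top; the upper 100 mm are free.
- grille (a point): Centre of the loudspeaker grille, a patch of 12 dark dots on the reader's +x face, 155 mm up from the nib's end. At the start the grille faces away from the robot, within about 20 degrees. A round thumb button is on the opposite (-x) face.
- nib_tip (a point): The end point of the reader's nib, a steel pin 6 mm in diameter with a round end; it moves with the nib.
- nib (a joint): How far the sprung nib is pushed into the reader: 0 m free, 0.006 m fully in. It starts to give at about 1 N and is fully in at about 4 N; it reads from 0.002 m (2 N).
- stand: Charging stand fixed to the worktop, a grey round socket 55 mm in diameter, 80 mm high, on a black disc foot 88 mm in diameter, 4 mm thick; origin at the centre of its underside. A round well about 22 mm wide, 76 mm deep, opens in its top; the reader's barrel (70 mm) hangs in it loosely and comes straight up out of it.
- pot: Low round pot with a closed lid, 69 mm in diameter, 41 mm high, 0.25 kg, loose; origin at the centre of its underside, z up. It swaps places with the tin.
- pot_dot_top (a point): Centre of the top of the raised rubber dot in the middle of the pot's lid; dot 20 mm in diameter, 2 mm high, its top 43 mm above the pot's underside.
- tin: Taller closed tin, 75 mm in diameter, 66 mm high, 0.3 kg, loose; origin at the centre of its underside, z up.
- tin_dot_top (a point): Centre of the top of the raised rubber dot in the middle of the tin's lid; dot 20 mm in diameter, standing 2 mm above the tin's rim, its top 68 mm above the tin's underside.
- mug: Bystander: white spotted mug, 82 mm across, 114 mm with its handle, 91 mm high, loose; origin at the underside.
- glass: Bystander: glass tumbler, 81 mm in diameter, 93 mm high, loose; origin at the centre of its underside.
- spice_jar: Bystander: spice jar with a screw cap, 42 mm in diameter, 106 mm high, loose; origin at the centre of its underside.
Mind the look-alikes: they are no part of the job. Leave any red look-alike of the tin alone. What is shaped like the reader but pink is not meant.

How it is judged:
By the outcome, as a careful person would: the job done as asked, in the order asked, and still so for the second after the job is handed in, while the arm keeps its last pose, push and grip.
It also fails if it takes over 51 s, if anything falls off the work surface, if the arm or the gripper's body presses on something with over 40 N, if the wrist force passes 120 N, or if a joint passes its speed limit or range.

ROBOT

A 7-joint arm with a two-finger parallel gripper is mounted at the origin on a cart in front of the work surface, level with it; the furniture and walls round the work are solid. World frame = base frame: x ahead of the robot, y to its left, z up, the work surface at z = 0. Lengths are in m, angles in rad, forces in N, time in s.
With the tool pointing down it reaches from about 0.4 to 0.875 m from the base axis. Payload 19.3 kg.
Tool frame: the origin (TCP) lies midway between the tips of the shut fingers; the grasp point (between the pads) lies 19 mm behind it; x points along the fingers, y is the direction in which the jaws open and shut, and the axes are right-handed (so a half turn about x gives the same grasp; the last joint's range is limited). The gripper opens to 85 mm and grips with 20 to 120 N. Pads are 22 mm wide; open, the fingers measure 114 mm over their backs; the gripper's body (76 mm by 85 mm) begins 54 mm behind the grasp point. The pads swing forward as they close: fully open they stand 13 mm farther back than shut.
Start: joints at [-1.297, 0.521, -0.036, 1.599, 0.021, 1.021, -0.113], TCP at [0.211, 0.588, 0.231] pointing down, gripper open.
Joint ranges: [-2.91, 2.91], [-0.3, 2.13], [-1.5, 1.42], [0.17, 2.43], [-1.26, 4.41], [0.16, 1.93], [-2.52, 2.52]. Speed limits (rad/s): [1.89, 1.89, 2.39, 2.39, 3.01, 3.01, 3.01].

INTERFACE

Orientations are given as [roll, pitch, yaw] about the fixed x, y, z axes, in that order (R = Rz(yaw) Ry(pitch) Rx(roll)).
In Python, from workcell import bot gives the robot as it stands. The module is installed in compiled form; this text tells all that it offers.
- The arm moves only by the tool servo_tool, never from a script. Its argument "targets" is a list of rows, each an object of numbers: "x", "y", "z": the shift along the tool's x, y, z as a fraction of full scale; "wx", "wy", "wz": the turn, a rotation vector about the tool's x, y, z as a fraction of full scale. A call has 1 to 12 rows; each row is the pose to reach, as a shift and turn from the pose measured when the call began, along the tool's axes at that moment, turning the shorter way round; what a row does not reach only later rows make up. Full scale, the value 1, is 40 cm for a shift and 360 degrees for a turn. A row lasts 1/8 s, in which the tool goes at most 62.5 mm and 10.7 degrees, less where a joint would pass 70% of its speed; a pose out of reach is approached as far as the arm can. A call with a number of a shift or a turn outside -1 to 1 is refused whole. A call with a gripper value outside its range is refused whole. "grip" is the gripper command: -1 is shut, 1 is fully open, values between are in proportion, set as the call begins (left out, the last holds). The fingers move at their own pace and stop on an object; "squeeze" is the grip in N (left out, the last holds). Time passes only in rows, so rows that repeat a pose let the fingers close. It gives the time, the measured TCP pose, the force and the opening at its end, in the units of the state.
- bot.observe(): the state, without advancing time (a new reading comes with each control period).
- bot.grab_frame(name): name is "side" or "top"; returns (picture, depth): 384x512x3 uint8, red, green, blue; 384x512 float32, m along the optical axis (not along the pixel's ray), 0 where there is no reading.
- bot.get_calibration(name): a dict with "intrinsics" (3x3 intrinsics, pixels), "R" (3x3) and "t" (3): a world point X has camera coordinates R X + t. Camera axes: x right, y down, z forward; pixel columns grow to the right and rows downward; lengths in m; the calibration is good to about 2 mm. A picture is of the moment at which its call begins. get_calibration takes no time and is no camera call.
- bot.job_done(): hands the job in, once; it reports no verdict.
Trained networks look in the newest picture that a camera, given by its name, has taken for a name from the list of things; names that differ only in an ending like _2 or _b are one class to them, and where a whole thing is asked for, a point or a joint stands for the part that bears it (a point fixed in the world has none). Each returns a list of dicts, best first, with "confidence" (0 to 1); they miss things now and then, are a little off and sometimes report something else, mostly with a low value. They report only what shows in the picture. A call takes as long as a camera call. They do not tell look-alikes from the thing itself.
- bot.trace(camera, target): "mask" (384x512 bool, what is visible of it) and "pixel" ([column, row] in pixels, amid what is visible of it).
The state is a dict: "clock": time; "qpos": joint angles; "qd": joint speeds; "joint_efforts": joint torques, N m; "position": TCP position; "tool_rot": TCP orientation; "force": force on the tool from outside, world axes, zero at the start; "moment": the same for the moment, N m; "grip_width": finger opening in m.
Only numpy, scipy, OpenCV 4.12 (cv2) and the standard library are available. Lean on these libraries where they do the work, as an engineer would, in place of code of your own. Each camera call takes 0.05 s, during which the arm holds its last target. There are 200 camera calls.

## Working session

There is one attempt and no reset: what is moved stays moved. The work goes in short steps, Python scripts to look and compute and a tool call to move; the robot and the scene stay as the last step left them, time stands still between calls to the robot, and variables do not carry over. Pictures are saved under pics/ and viewed, on a budget of 10 in all, crops included, one or two more only if the job needs it, and the job is handed in when it is done.

Besides the shell and the picture viewer there is one more tool, called after "Call:" as name(argument=value, ...), one argument or row to a line, values as JSON. servo_tool: Moves the arm, as the interface text tells. Shift numbers are shares of 40 cm and turn numbers shares of 360 degrees, none past 1 either way. Its arguments: {"type":"object","properties":{"targets":{"type":"array"},"grip":{"type":"number"},"squeeze":{"type":"number"}},"required":["targets"]}

```bash
mkdir -p pics
cat > h.py <<'E'
import numpy as np, cv2
from workcell import bot
from scipy.spatial.transform import Rotation as Ro
def cloud(name, depth):
    c=bot.get_calibration(name); K=np.array(c["intrinsics"]); R=np.array(c["R"]); t=np.array(c["t"])
    v,u=np.mgrid[:384,:512]; d=depth
    P=np.stack([(u-K[0,2])/K[0,0]*d,(v-K[1,2])/K[1,1]*d,d],-1)
    return (P-t)@R   # R^T (P-t)
def proj(name,X):
    c=bot.get_calibration(name); p=np.array(c["intrinsics"])@(np.array(c["R"])@np.array(X)+np.array(c["t"])); return p[:2]/p[2]
def save(n,im): cv2.imwrite("pics/"+n,im[:,:,::-1])
E
python3 - <<'E'
from h import *
s=bot.observe(); print(s)
for n in("side","top"):
    im,d=bot.grab_frame(n); save(n+"0.png",im); np.save(n+"_d.npy",d); P=cloud(n,d)
    c=bot.get_calibration(n); print(n,"cam at",-np.array(c["R"]).T@np.array(c["t"]))
    for o in("reader","grille","stand","pot","tin","pot_dot_top","tin_dot_top","mug","glass","spice_jar"):
        for r in bot.trace(n,o)[:3]:
            m=r["mask"]&(d>0); q=P[m]
            print(o,round(r["confidence"],2),np.round(r["pixel"]),m.sum(), np.round(np.percentile(q,[2,50,98],axis=0),3).tolist() if m.any() else "")
E
```

```text
{'clock': 0.0, 'qpos': array([-1.29719024,  0.52203222, -0.03633352,  1.5999992 ,  0.02122154,
        1.02109497, -0.11278758]), 'qd': array([-0.00080149,  0.00207856, -0.00198036,  0.00026875, -0.00191738,
        0.00052579, -0.0005695 ]), 'joint_efforts': array([ 4.25470616e-04, -9.27119350e+01,  1.97965711e+00, -3.69921362e+01,
        1.77521200e-02,  8.31262587e-03, -1.29710608e-05]), 'position': array([0.21059446, 0.58809508, 0.23071747]), 'tool_rot': array([-1.48620512,  1.56964824, -1.82999235]), 'force': array([ 0.97952955, -0.11127144,  0.60224197]), 'moment': array([0.04924568, 0.02575278, 0.00141355]), 'grip_width': 0.08516401226958063}
side cam at [ 0.34800345 -0.9166883   0.77343066]
reader 0.69 [238. 142.] 307 [[0.473, 0.201, 0.085], [0.487, 0.207, 0.137], [0.504, 0.223, 0.179]]
reader 0.6 [218. 135.] 275 [[0.423, 0.313, 0.035], [0.437, 0.322, 0.117], [0.453, 0.337, 0.169]]
grille 0.61 [215. 135.] 318 [[0.422, 0.313, 0.008], [0.437, 0.323, 0.114], [0.453, 0.345, 0.169]]
stand 0.96 [240. 173.] 487 [[0.454, 0.18, 0.001], [0.486, 0.198, 0.031], [0.523, 0.235, 0.08]]
sta
[... 2098 characters left out ...]
t_dot_top 0.65 [306. 204.] 324 [[0.425, -0.184, 0.001], [0.456, -0.153, 0.041], [0.484, -0.123, 0.048]]
tin_dot_top 0.95 [220. 232.] 411 [[0.342, 0.105, 0.012], [0.372, 0.139, 0.063], [0.405, 0.173, 0.07]]
tin_dot_top 0.64 [249. 197.] 407 [[0.457, 0.007, 0.001], [0.491, 0.041, 0.063], [0.525, 0.075, 0.07]]
tin_dot_top 0.62 [252. 229.] 394 [[0.341, -0.006, 0.002], [0.377, 0.026, 0.063], [0.41, 0.06, 0.07]]
mug 0.95 [371. 185.] 651 [[0.475, -0.41, 0.001], [0.518, -0.385, 0.032], [0.571, -0.333, 0.092]]
mug 0.63 [158. 162.] 233 [[0.593, 0.327, -0.001], [0.609, 0.341, 0.102], [0.632, 0.366, 0.11]]
spice_jar 0.56 [155. 158.] 216 [[0.594, 0.327, 0.009], [0.609, 0.341, 0.102], [0.632, 0.363, 0.11]]
```

Run:
```python
import cv2,numpy as np
a=cv2.imread("pics/side0.png")[90:340,130:350]; b=cv2.imread("pics/top0.png")[130:280,120:400]
cv2.imwrite("pics/a.png",cv2.resize(a,None,fx=2.4,fy=2.4,interpolation=cv2.INTER_CUBIC)); cv2.imwrite("pics/b.png",cv2.resize(b,None,fx=2.85,fy=2.85,interpolation=cv2.INTER_CUBIC))
```

```text
(no output)
```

View pics/a.png

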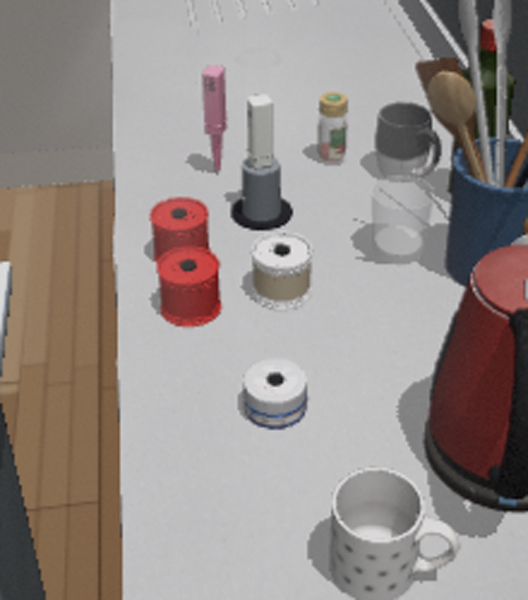

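View pics/b.png

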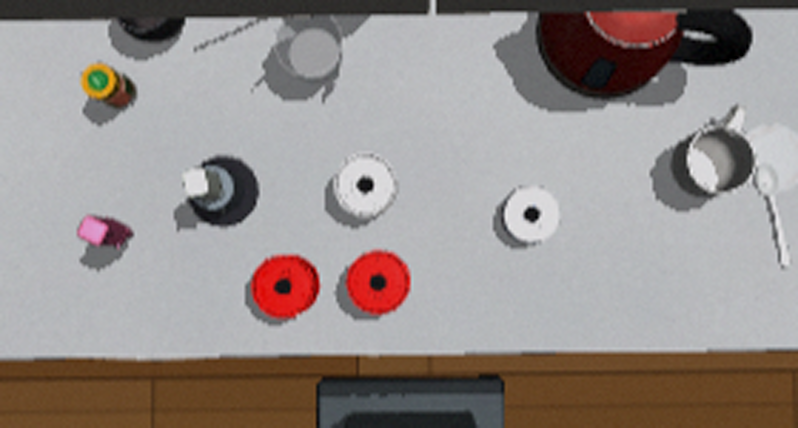

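The white reader stands in the grey stand (side crop 260,130) and the pink one is the look-alike. The white tin is at (282,270) and the pot at (275,393). The two red tins are to be left alone.

Run:
```python
from h import *
for n in("side","top"):
    im=cv2.imread(f"pics/{n}0.png"); d=np.load(n+"_d.npy"); P=cloud(n,d); g=im.max(2)
    for nm,c,z in(("tin",(.4895,.0415),.068),("pot",(.4535,-.153),.043)):
        m=(np.hypot(P[...,0]-c[0],P[...,1]-c[1])<.024)&(P[...,2]>z-.02)&(g<110)&(d>0)
        L=(np.hypot(P[...,0]-c[0],P[...,1]-c[1])<.06)&(abs(P[...,2]-z)<.012)
        print(n,nm,"dot",m.sum(),P[m].mean(0).round(4),"lid mid",((P[L].min(0)+P[L].max(0))/2).round(4))
    B=(np.hypot(P[...,0]-.489,P[...,1]-.215)<.03)&(P[...,2]>.1)
    T=B&(P[...,2]>.172)
    q=P[T][:,:2].astype(np.float32); print(n,"top face",len(q),cv2.minAreaRect(q*1000), P[T].mean(0))
    F=B&(P[...,2]<.168)
    q=P[F]; print("side",len(q),q.min(0),q.max(0))
    if n=="side":
        c=q.mean(0); u,s,v=np.linalg.svd(q-c); print("normal",v[2],s, c)
        p=np.polyfit(q[:,0],q[:,1],1); print("yaw(y vs x)",np.degrees(np.arctan(p[0])))
        v_,u_=np.where(B); np.set_printoptions(linewidth=200); print(u_.min(),u_.max(),v_.min(),v_.max())
for n,r in(("side",(120,185,215,265)),("top",(180,215,175,215))):
    im=cv2.imread(f"pics/{n}0.png")[r[0]:r[1],r[2]:r[3]]; cv2.imwrite(f"pics/r{n}.png",cv2.resize(im,None,fx=9,fy=9,interpolation=cv2.INTER_CUBIC))
a=cv2.imread("pics/rside.png");b=cv2.imread("pics/rtop.png");o=np.zeros((600,max(a.shape[1]+b.shape[1],1),3),np.uint8);o[:a.shape[0],:a.shape[1]]=a[:600];o[:b.shape[0],a.shape[1]:]=b;cv2.imwrite("pics/c.png",o[:, :800])
```

```text
side tin dot 23 [0.4906 0.0364 0.0657] lid mid [0.4906 0.0372 0.0621]
side pot dot 27 [ 0.4536 -0.162   0.0425] lid mid [ 0.4534 -0.1597  0.0386]
side top face 47 ((489.1930236816406, 215.0052490234375), (30.31517791748047, 26.222389221191406), 11.168585777282715) [0.48809999 0.21361454 0.17666525]
side 205 [0.47206877 0.19879148 0.10023602] [0.5042905  0.22337393 0.16796117]
normal [-0.13945279 -0.99022713 -0.00177397] [0.27994023 0.14242515 0.06510048] [0.48735406 0.20765149 0.13459048]
yaw(y vs x) -6.343493492550291
233 243 129 154
top tin dot 26 [0.4897 0.0417 0.0661] lid mid [0.4915 0.0424 0.0642]
top pot dot 20 [ 0.4529 -0.156   0.0432] lid mid [ 0.4545 -0.1547  0.04  ]
top top face 80 ((490.1026916503906, 220.7257080078125), (29.31757354736328, 26.19506072998047), 11.98151683807373) [0.48970029 0.22028396 0.17880002]
side 44 [0.47318399 0.20577427 0.10057762] [0.50517781 0.22562277 0.16742998]
```

View pics/c.png

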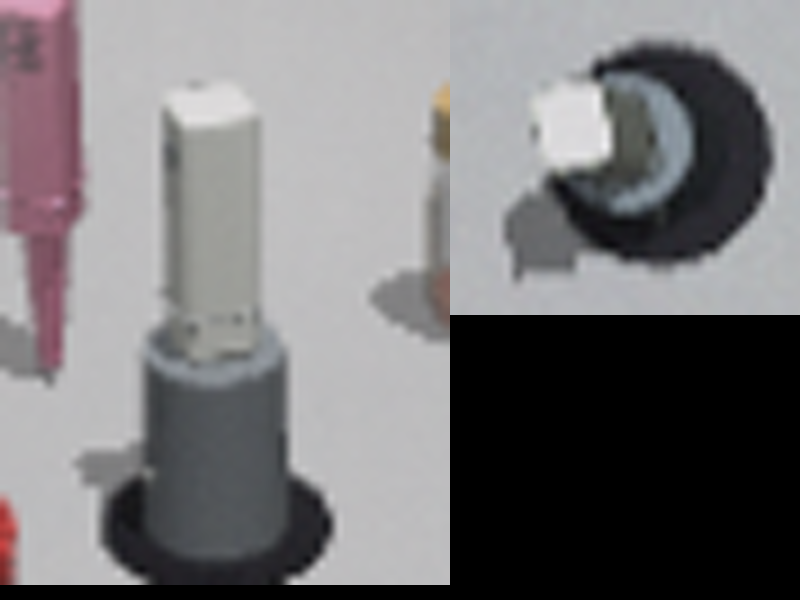

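```bash
cat >> h.py <<'E'
def down(yaw,flip=0,tilt=0):
    "tool x down (tilted forward by tilt deg), tool y along reader +-y"
    a=np.radians(yaw); s=-1 if flip else 1; t=np.radians(tilt)
    ax=np.array([np.sin(t)*np.cos(a),np.sin(t)*np.sin(a),-np.cos(t)]); y=s*np.array([-np.sin(a),np.cos(a),0])
    return np.stack([ax,y,np.cross(ax,y)],1)
def row(pos,R):
    s=bot.observe(); R0=Ro.from_euler("xyz",s["tool_rot"]).as_matrix()
    return (R0.T@(np.array(pos)-s["position"])/.4).round(4), (Ro.from_matrix(R0.T@R).as_rotvec()/(2*np.pi)).round(4)
E
python3 - <<'E'
from h import *
s=bot.observe(); print(Ro.from_euler("xyz",s["tool_rot"]).as_matrix().round(3))
for f in(0,1): print(f,row((.4897,.218,.25),down(11.5,f)))
E
```

```text
[[-0.     0.337  0.941]
 [-0.     0.941 -0.337]
 [-1.    -0.    -0.   ]]
0 (array([-0.0467, -0.6367,  0.9689]), array([-0.0867, -0.    ,  0.    ]))
1 (array([-0.0467, -0.6367,  0.9689]), array([0.4133, 0.    , 0.    ]))
```

Call:
servo_tool(
  targets=[
    {"x":-0.045},
    {"x":-0.047,"y":-0.637,"z":0.969,"wx":-0.087},
    {"x":-0.047,"y":-0.637,"z":0.969,"wx":-0.087},
    {"x":-0.047,"y":-0.637,"z":0.969,"wx":-0.087},
    {"x":-0.047,"y":-0.637,"z":0.969,"wx":-0.087},
    {"x":-0.047,"y":-0.637,"z":0.969,"wx":-0.087},
    {"x":-0.047,"y":-0.637,"z":0.969,"wx":-0.087},
    {"x":-0.047,"y":-0.637,"z":0.969,"wx":-0.087},
    {"x":-0.047,"y":-0.637,"z":0.969,"wx":-0.087},
    {"x":-0.047,"y":-0.637,"z":0.969,"wx":-0.087},
    {"x":-0.047,"y":-0.637,"z":0.969,"wx":-0.087},
    {"x":-0.047,"y":-0.637,"z":0.969,"wx":-0.087},
  ],
  grip=1,
)

```text
$.targets[0]: bad value
```

Run:
```python
from h import *
print(bot.observe()["qpos"].round(3)); 
im,d=bot.grab_frame("side"); cv2.imwrite("pics/d.png",cv2.resize(im[40:240,130:380,::-1],None,fx=3,fy=3))
print(row((.4897,.218,.121),down(11.5)))
```

```text
[-1.297  0.521 -0.036  1.599  0.021  1.021 -0.113]
(array([ 0.2757, -0.6367,  0.9689]), array([-0.0867, -0.    , -0.    ]))
```

View pics/d.png

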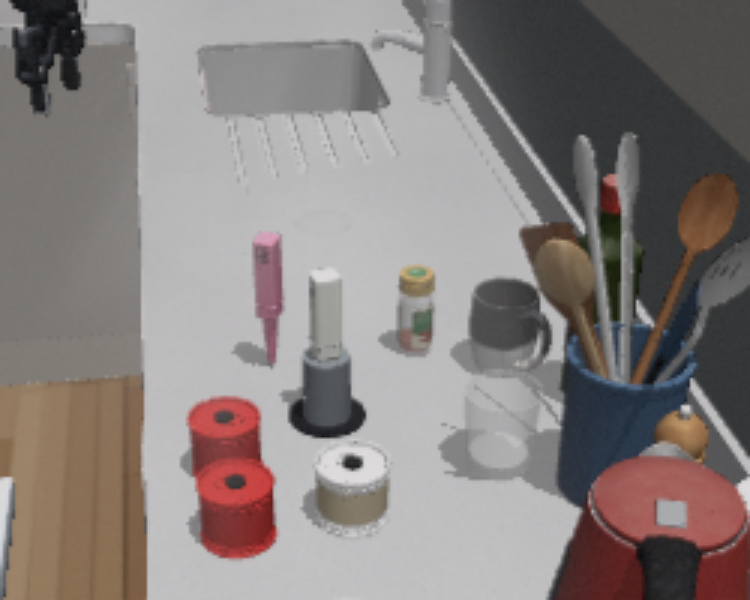

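The call was refused because a row probably needs all six numbers. The picture shows the arm still at the upper left and the path clear.

Call:
servo_tool(
  targets=[
    {"x":-0.047,"y":-0.637,"z":0.969,"wx":-0.087,"wy":0,"wz":0},
    {"x":-0.047,"y":-0.637,"z":0.969,"wx":-0.087,"wy":0,"wz":0},
    {"x":-0.047,"y":-0.637,"z":0.969,"wx":-0.087,"wy":0,"wz":0},
    {"x":-0.047,"y":-0.637,"z":0.969,"wx":-0.087,"wy":0,"wz":0},
    {"x":-0.047,"y":-0.637,"z":0.969,"wx":-0.087,"wy":0,"wz":0},
    {"x":-0.047,"y":-0.637,"z":0.969,"wx":-0.087,"wy":0,"wz":0},
    {"x":-0.047,"y":-0.637,"z":0.969,"wx":-0.087,"wy":0,"wz":0},
    {"x":-0.047,"y":-0.637,"z":0.969,"wx":-0.087,"wy":0,"wz":0},
    {"x":-0.047,"y":-0.637,"z":0.969,"wx":-0.087,"wy":0,"wz":0},
    {"x":-0.047,"y":-0.637,"z":0.969,"wx":-0.087,"wy":0,"wz":0},
  ],
  grip=1,
)

```text
clock: 2.4
position: [0.4892, 0.2186, 0.2501]
tool_rot: [2.058, 1.57, 2.261]
force: [-0.6, 0.8, 1.4]
grip_width: 0.0853
```

Run:
```python
from h import *
s=bot.observe();print(s["clock"],s["position"],s["force"],s["qpos"].round(3),s["qd"].round(2)); 
im,d=bot.grab_frame("side"); cv2.imwrite("pics/e.png",cv2.resize(im[40:240,130:380,::-1],None,fx=3,fy=3))
print(row((.4897,.218,.121),down(11.5)))
```

```text
2.4 [0.48924864 0.21857008 0.25007262] [-0.55324945  0.76936818  1.41585687] [-0.493  0.359 -0.049  1.813  0.02   0.971  1.224] [-0.01 -0.   -0.    0.    0.   -0.   -0.  ]
(array([ 0.3227, -0.0024,  0.001 ]), array([ 0.0006, -0.    , -0.0001]))
```

View pics/e.png

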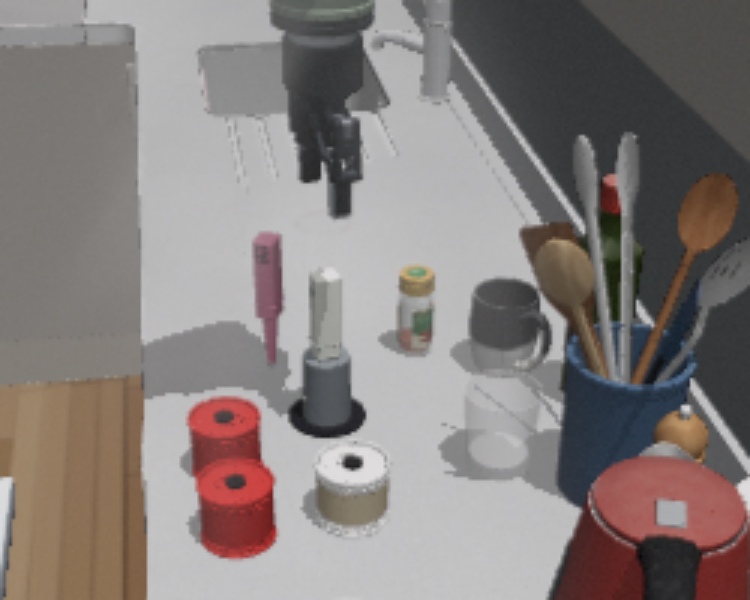

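The gripper is above the reader with its jaws aligned, so I'll descend.

Call:
servo_tool(
  targets=[
    {"x":0.1,"y":-0.002,"z":0.001,"wx":0,"wy":0,"wz":0},
    {"x":0.2,"y":-0.002,"z":0.001,"wx":0,"wy":0,"wz":0},
    {"x":0.27,"y":-0.002,"z":0.001,"wx":0,"wy":0,"wz":0},
    {"x":0.323,"y":-0.002,"z":0.001,"wx":0,"wy":0,"wz":0},
    {"x":0.323,"y":-0.002,"z":0.001,"wx":0,"wy":0,"wz":0},
    {"x":0.323,"y":-0.002,"z":0.001,"wx":0,"wy":0,"wz":0},
  ],
  grip=1,
)

```text
clock: 3.2
position: [0.4897, 0.2188, 0.1217]
tool_rot: [0.893, 1.57, 1.098]
force: [0.5, 0.9, 0.1]
grip_width: 0.0853
```

Call:
servo_tool(
  targets=[
    {"x":0,"y":0,"z":0,"wx":0,"wy":0,"wz":0},
    {"x":0,"y":0,"z":0,"wx":0,"wy":0,"wz":0},
    {"x":0,"y":0,"z":0,"wx":0,"wy":0,"wz":0},
    {"x":0,"y":0,"z":0,"wx":0,"wy":0,"wz":0},
    {"x":0,"y":0,"z":0,"wx":0,"wy":0,"wz":0},
    {"x":0,"y":0,"z":0,"wx":0,"wy":0,"wz":0},
    {"x":0,"y":0,"z":0,"wx":0,"wy":0,"wz":0},
    {"x":0,"y":0,"z":0,"wx":0,"wy":0,"wz":0},
  ],
  grip=-1,
  squeeze=35,
)

```text
clock: 4.2
position: [0.4898, 0.2189, 0.1217]
tool_rot: [0.809, 1.57, 1.014]
force: [-0.5, -0.2, 2.5]
grip_width: 0.0256
```

Run:
```python
from h import *
s=bot.observe();print(s["clock"],s["position"],s["force"],s["moment"],s["grip_width"]); 
im,d=bot.grab_frame("side"); cv2.imwrite("pics/f.png",cv2.resize(im[90:190,190:290,::-1],None,fx=5,fy=5))
```

```text
4.2 [0.48978785 0.21886494 0.12174105] [-0.51192842 -0.24031866  2.45832553] [-0.09825261  0.03415325  0.04852956] 0.02560966625385117
```

View pics/f.png

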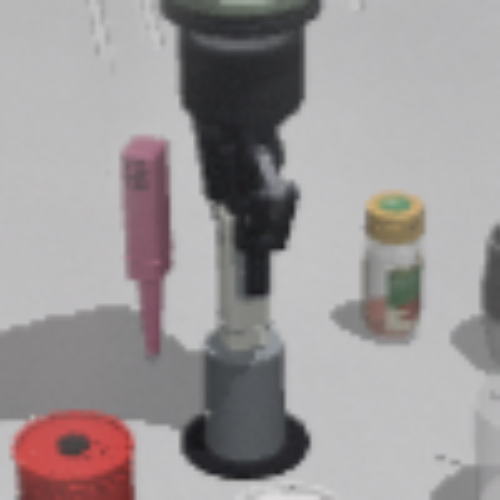

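Grip width is 25.6 mm, so the jaws are flush on the flats. Now lift straight up.

Call:
servo_tool(
  targets=[
    {"x":-0.04,"y":0,"z":0,"wx":0,"wy":0,"wz":0},
    {"x":-0.1,"y":0,"z":0,"wx":0,"wy":0,"wz":0},
    {"x":-0.18,"y":0,"z":0,"wx":0,"wy":0,"wz":0},
    {"x":-0.26,"y":0,"z":0,"wx":0,"wy":0,"wz":0},
    {"x":-0.32,"y":0,"z":0,"wx":0,"wy":0,"wz":0},
    {"x":-0.32,"y":0,"z":0,"wx":0,"wy":0,"wz":0},
  ],
)

```text
clock: 5.0
position: [0.4903, 0.219, 0.2521]
tool_rot: [0.412, 1.566, 0.617]
force: [0.1, 0.1, -0.3]
grip_width: 0.0253
```

Run:
```python
from h import *
s=bot.observe();print(s["clock"],s["position"],s["force"],s["grip_width"]); 
print(row((.4534,-.158,.185),down(11.5)), row((.4534,-.158,.25),down(11.5)))
```

```text
5.0 [0.49032714 0.21903015 0.25206716] [ 0.12282113  0.09721117 -0.25181519] 0.02529604724637177
(array([ 0.165 , -0.9044, -0.2828]), array([ 0.0007,  0.0006, -0.0003])) (array([ 0.0025, -0.9041, -0.2821]), array([ 0.0007,  0.0006, -0.0003]))
```

Call:
servo_tool(
  targets=[
    {"x":0.002,"y":-0.904,"z":-0.282,"wx":0,"wy":0,"wz":0},
    {"x":0.002,"y":-0.904,"z":-0.282,"wx":0,"wy":0,"wz":0},
    {"x":0.002,"y":-0.904,"z":-0.282,"wx":0,"wy":0,"wz":0},
    {"x":0.002,"y":-0.904,"z":-0.282,"wx":0,"wy":0,"wz":0},
    {"x":0.002,"y":-0.904,"z":-0.282,"wx":0,"wy":0,"wz":0},
    {"x":0.002,"y":-0.904,"z":-0.282,"wx":0,"wy":0,"wz":0},
    {"x":0.002,"y":-0.904,"z":-0.282,"wx":0,"wy":0,"wz":0},
    {"x":0.06,"y":-0.904,"z":-0.282,"wx":0,"wy":0,"wz":0},
    {"x":0.12,"y":-0.904,"z":-0.282,"wx":0,"wy":0,"wz":0},
    {"x":0.165,"y":-0.904,"z":-0.282,"wx":0,"wy":0,"wz":0},
    {"x":0.165,"y":-0.904,"z":-0.282,"wx":0,"wy":0,"wz":0},
  ],
)

```text
clock: 6.38
position: [0.4528, -0.1571, 0.1839]
tool_rot: [1.16, 1.568, 1.366]
force: [-0.4, 0.6, -0.5]
grip_width: 0.0258
```

Run:
```python
from h import *
s=bot.observe();print(s["clock"],s["position"],s["force"],s["grip_width"],s["qpos"].round(2))
im,d=bot.grab_frame("side"); np.save("sd.npy",d); cv2.imwrite("pics/g_raw.png",im[:,:,::-1]); cv2.imwrite("pics/g.png",cv2.resize(im[170:290,190:310,::-1],None,fx=5,fy=5))
print(proj("side",(.4534,-.158,.073)),proj("side",(.4534,-.158,.043)))
```

```text
6.375 [ 0.45283722 -0.15710322  0.18387192] [-0.37164211  0.55092535 -0.50797427] 0.02581692447976554 [ 0.12  0.36  0.11  2.03 -0.06  0.76  2.05]
[243.85255408 237.88344424] [243.90601758 246.60326197]
```

View pics/g.png

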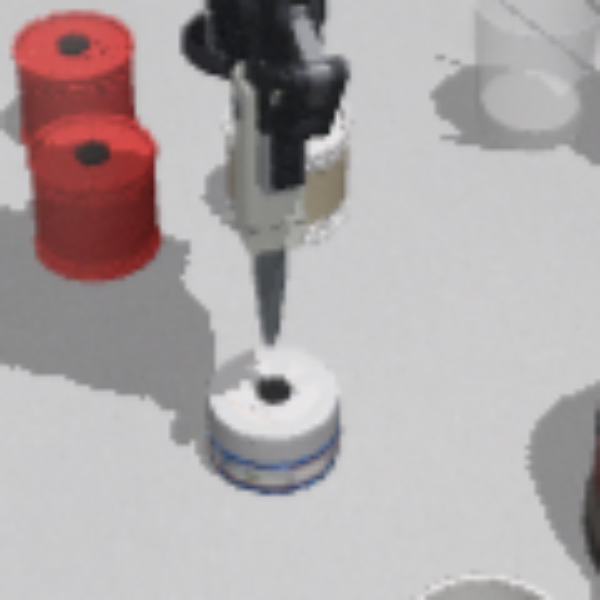

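The nib is near (244,239–241) and the dot is at (244.8,248). I'll step closer and recheck.

Call:
servo_tool(
  targets=[
    {"x":0.03,"y":0,"z":0.004,"wx":0,"wy":0,"wz":0},
    {"x":0.05,"y":0,"z":0.004,"wx":0,"wy":0,"wz":0},
    {"x":0.05,"y":0,"z":0.004,"wx":0,"wy":0,"wz":0},
    {"x":0.05,"y":0,"z":0.004,"wx":0,"wy":0,"wz":0},
  ],
)

```text
clock: 6.92
position: [0.455, -0.157, 0.1649]
tool_rot: [0.689, 1.567, 0.894]
force: [-0.8, 0.2, -1.3]
grip_width: 0.0255
```

Run:
```python
from h import *
s=bot.observe();print(s["clock"],s["position"],s["force"],s["grip_width"])
im,d=bot.grab_frame("side"); cv2.imwrite("pics/i.png",cv2.resize(im[220:270,220:270,::-1],None,fx=12,fy=12,interpolation=cv2.INTER_CUBIC))
p=s["position"]; print(proj("side",(p[0],p[1],p[2]-.1117)),proj("side",(p[0],p[1],.043)))
```

```text
6.925 [ 0.45503993 -0.15698267  0.16492807] [-0.84783052  0.21715934 -1.25643794] 0.025454736326998444
[244.46913268 243.32152358] [244.48386414 246.26073862]
```

View pics/i.png

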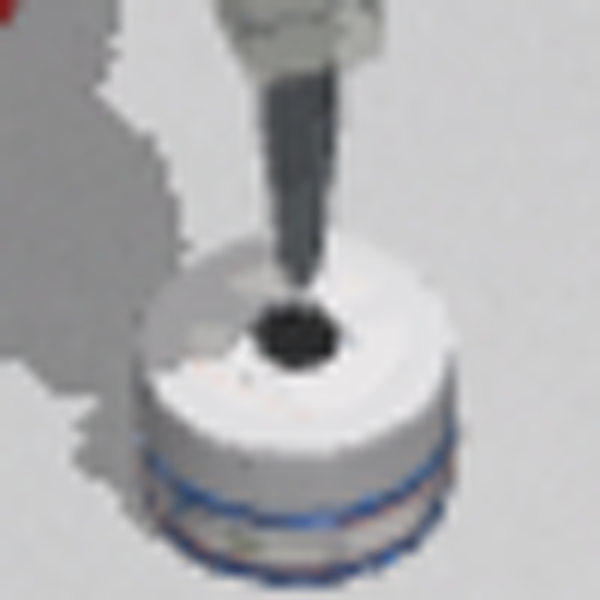

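The nib is in line with the dot: both are offset about 1.6 rows from projection, which matches the calibration bias. I'll take a force baseline, then press.

```bash
cat > f.py <<'E'
from h import *
F=[];Z=[]
for i in range(8):
    bot.grab_frame("side"); s=bot.observe(); F.append(s["force"]);Z.append(s["position"])
print(s["clock"],"F",np.mean(F,0).round(2),np.std(F,0).round(2),"pos",np.mean(Z,0).round(4),s["grip_width"])
E
python3 f.py
```

```text
7.375 F [ 0.12  0.03 -1.14] [0.46 0.58 0.63] pos [ 0.4551 -0.157   0.165 ] 0.025880613784556483
```

Call:
servo_tool(
  targets=[
    {"x":0.015,"y":0,"z":0,"wx":0,"wy":0,"wz":0},
    {"x":0.022,"y":0,"z":0,"wx":0,"wy":0,"wz":0},
    {"x":0.026,"y":0,"z":0,"wx":0,"wy":0,"wz":0},
    {"x":0.03,"y":0,"z":0,"wx":0,"wy":0,"wz":0},
    {"x":0.033,"y":0,"z":0,"wx":0,"wy":0,"wz":0},
    {"x":0.033,"y":0,"z":0,"wx":0,"wy":0,"wz":0},
    {"x":0.033,"y":0,"z":0,"wx":0,"wy":0,"wz":0},
  ],
)

```text
clock: 8.25
position: [0.455, -0.1569, 0.1517]
tool_rot: [0.68, 1.567, 0.885]
force: [-0.8, 1.2, 1.2]
grip_width: 0.0257
```

```bash
python3 f.py
```

```text
8.65 F [-1.31  0.41  1.52] [0.27 0.57 0.55] pos [ 0.455  -0.1569  0.1517] 0.025611588805177003
```

Fz rose 2.7 N at about 3 mm of travel. I'll press a hair more for margin, then retreat to z≈0.25 over the tin.

Call:
servo_tool(
  targets=[
    {"x":0.002,"y":0,"z":0,"wx":0,"wy":0,"wz":0},
    {"x":0.002,"y":0,"z":0,"wx":0,"wy":0,"wz":0},
    {"x":0.002,"y":0,"z":0,"wx":0,"wy":0,"wz":0},
  ],
)

```text
clock: 9.02
position: [0.455, -0.1569, 0.1508]
tool_rot: [0.698, 1.567, 0.903]
force: [-1.2, -0.0, 2.6]
grip_width: 0.0255
```

```bash
python3 f.py; python3 -c "
from h import *
print(row((.4915,.042,.21),down(11.5)))"
```

```text
9.425 F [-1.45  0.57  1.82] [0.35 0.34 0.33] pos [ 0.4551 -0.1569  0.1509] 0.025968240024315133
(array([-0.1462,  0.4686,  0.191 ]), array([ 0.0007,  0.0005, -0.0004]))
```

Call:
servo_tool(
  targets=[
    {"x":-0.05,"y":0,"z":0,"wx":0,"wy":0,"wz":0},
    {"x":-0.15,"y":0,"z":0,"wx":0,"wy":0,"wz":0},
    {"x":-0.15,"y":0.15,"z":0.06,"wx":0,"wy":0,"wz":0},
    {"x":-0.15,"y":0.3,"z":0.12,"wx":0,"wy":0,"wz":0},
    {"x":-0.15,"y":0.467,"z":0.188,"wx":0,"wy":0,"wz":0},
    {"x":-0.15,"y":0.467,"z":0.188,"wx":0,"wy":0,"wz":0},
    {"x":-0.11,"y":0.467,"z":0.188,"wx":0,"wy":0,"wz":0},
    {"x":-0.098,"y":0.467,"z":0.188,"wx":0,"wy":0,"wz":0},
    {"x":-0.098,"y":0.467,"z":0.188,"wx":0,"wy":0,"wz":0},
    {"x":-0.098,"y":0.467,"z":0.188,"wx":0,"wy":0,"wz":0},
  ],
)

```text
clock: 10.68
position: [0.4907, 0.0408, 0.1911]
tool_rot: [0.588, 1.567, 0.793]
force: [-1.1, -0.1, -1.7]
grip_width: 0.0253
```

```bash
python3 f.py
python3 - <<'E'
from h import *
s=bot.observe()
im,d=bot.grab_frame("side"); cv2.imwrite("pics/j.png",cv2.resize(im[150:270,185:305,::-1],None,fx=5,fy=5,interpolation=cv2.INTER_CUBIC))
p=s["position"]; print(proj("side",(p[0],p[1],p[2]-.1117)),proj("side",(p[0],p[1],.068)))
E
```

```text
11.075 F [-0.28 -0.14 -0.73] [0.52 0.33 0.46] pos [0.4906 0.0411 0.191 ] 0.025668768289674657
[246.76900277 189.02538063] [246.77067391 192.10792702]
```

View pics/j.png

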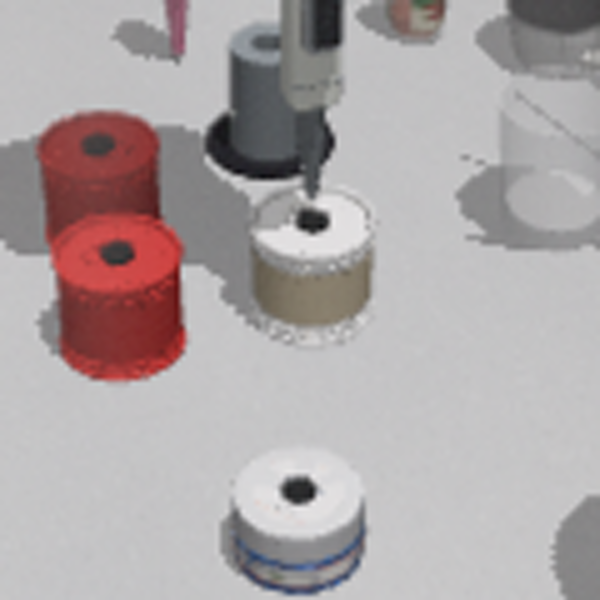

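The nib is above the dot: tip (247.4,190.6), dot (247.6,194). The pot is in place. Now press.

Call:
servo_tool(
  targets=[
    {"x":0.015,"y":0,"z":0,"wx":0,"wy":0,"wz":0},
    {"x":0.024,"y":0,"z":0,"wx":0,"wy":0,"wz":0},
    {"x":0.029,"y":0,"z":0,"wx":0,"wy":0,"wz":0},
    {"x":0.033,"y":0,"z":0,"wx":0,"wy":0,"wz":0},
    {"x":0.038,"y":0,"z":0,"wx":0,"wy":0,"wz":0},
    {"x":0.038,"y":0,"z":0,"wx":0,"wy":0,"wz":0},
    {"x":0.038,"y":0,"z":0,"wx":0,"wy":0,"wz":0},
  ],
)

```text
clock: 12.0
position: [0.4905, 0.0412, 0.1756]
tool_rot: [0.671, 1.567, 0.876]
force: [-0.5, 0.1, 2.0]
grip_width: 0.0256
```

```bash
python3 f.py
```

```text
12.4 F [-1.44  0.13  2.03] [0.65 0.57 0.56] pos [0.4905 0.0412 0.1756] 0.025696200384233887
```

Fz rose 2.8 N at about 4 mm. Now raise and tilt.

```bash
python3 -c "
from h import *
print(row((.4905,.0412,.36),down(11.5)), row((.45,.04,.36),down(11.5,0,62)),row((.45,.04,.36),down(11.5,0,31)))"
```

```text
(array([-0.461 ,  0.001 ,  0.0013]), array([ 0.0007,  0.0005, -0.0004])) (array([-0.4613,  0.0187, -0.0985]), array([ 0.0005, -0.1718, -0.0007])) (array([-0.4613,  0.0187, -0.0985]), array([ 0.0006, -0.0856, -0.0006]))
```

Call:
servo_tool(
  targets=[
    {"x":-0.04,"y":0,"z":0,"wx":0,"wy":0,"wz":0},
    {"x":-0.15,"y":0,"z":0,"wx":0,"wy":0,"wz":0},
    {"x":-0.3,"y":0.01,"z":-0.05,"wx":0,"wy":0,"wz":0},
    {"x":-0.42,"y":0.019,"z":-0.098,"wx":0,"wy":-0.02,"wz":0},
    {"x":-0.461,"y":0.019,"z":-0.098,"wx":0,"wy":-0.04,"wz":0},
    {"x":-0.461,"y":0.019,"z":-0.098,"wx":0,"wy":-0.065,"wz":0},
    {"x":-0.461,"y":0.019,"z":-0.098,"wx":0,"wy":-0.09,"wz":0},
    {"x":-0.461,"y":0.019,"z":-0.098,"wx":0,"wy":-0.115,"wz":0},
    {"x":-0.461,"y":0.019,"z":-0.098,"wx":0,"wy":-0.14,"wz":0},
    {"x":-0.461,"y":0.019,"z":-0.098,"wx":0,"wy":-0.172,"wz":0},
    {"x":-0.461,"y":0.019,"z":-0.098,"wx":0,"wy":-0.172,"wz":0},
    {"x":-0.461,"y":0.019,"z":-0.098,"wx":0,"wy":-0.172,"wz":0},
  ],
)

```text
clock: 13.9
position: [0.481, 0.0353, 0.4024]
tool_rot: [-0.027, 0.645, 0.161]
force: [-0.1, -0.1, 0.4]
grip_width: 0.0258
```

Run:
```python
from h import *
s=bot.observe();print(s["clock"],s["position"],s["force"],s["grip_width"],s["qpos"].round(2),s["qd"].round(2)); print(Ro.from_euler("xyz",s["tool_rot"]).as_matrix().round(3))
im,d=bot.grab_frame("side"); cv2.imwrite("pics/k.png",cv2.resize(im[20:290,130:350,::-1],None,fx=2.2,fy=2.2,interpolation=cv2.INTER_CUBIC))
```

```text
13.9 [0.48101394 0.03526962 0.40242468] [-0.07713426 -0.11398965  0.43997782] 0.02581099230779398 [-0.51 -0.29  0.21  2.43  1.13  0.18  0.43] [-0.39 -0.05  0.3   0.03  2.1  -0.07 -2.06]
[[ 0.789 -0.176  0.589]
 [ 0.128  0.984  0.123]
 [-0.601 -0.022  0.799]]
```

View pics/k.png

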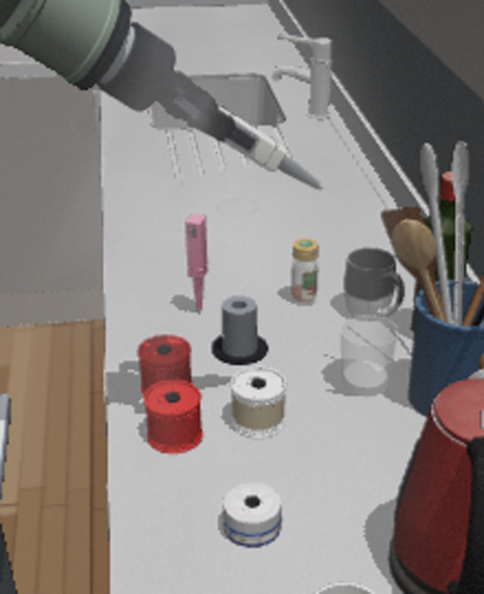

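The reader is held and tilted 53° with the tin and pot in place, but joints 2, 4 and 6 are close to their limits. I'll ease forward to relieve them.

```bash
python3 -c "
from h import *
print(row((.56,.08,.36),down(10,0,58)))
im,d=bot.grab_frame('side');P=cloud('side',d)
Q=P[(d>0)&(P[...,2]>.2)&(P[...,0]>.5)&(P[...,0]<.8)&(P[...,1]>-.4)]
for y in np.arange(-.4,.3,.05):
    q=Q[(Q[:,1]>=y)&(Q[:,1]<y+.05)]
    if len(q): print(round(y,2),len(q),q.min(0).round(2),q.max(0).round(2))
s=bot.observe();print(s['clock'],s['qpos'].round(3),s['position'])"
```

```text
(array([0.234 , 0.0779, 0.0411]), array([ 0.0031, -0.0132,  0.0016]))
-0.4 1398 [ 0.58 -0.4   0.2 ] [ 0.66 -0.35  0.67]
-0.35 1334 [ 0.58 -0.35  0.2 ] [ 0.72 -0.3   0.66]
-0.3 1514 [ 0.58 -0.3   0.2 ] [ 0.74 -0.25  0.65]
-0.25 804 [ 0.58 -0.25  0.2 ] [ 0.73 -0.2   0.64]
-0.2 337 [ 0.58 -0.2   0.21] [ 0.72 -0.15  0.63]
-0.15 208 [ 0.58 -0.15  0.57] [ 0.59 -0.1   0.62]
-0.1 172 [ 0.58 -0.1   0.23] [ 0.77 -0.05  0.61]
-0.05 201 [ 0.58 -0.05  0.2 ] [ 0.8 -0.   0.6]
-0.0 639 [0.5 0.  0.2] [0.71 0.05 0.6 ]
0.05 160 [0.58 0.05 0.2 ] [0.75 0.1  0.58]
0.1 337 [0.58 0.1  0.2 ] [0.79 0.15 0.57]
0.15 303 [0.73 0.15 0.2 ] [0.8  0.2  0.34]
0.2 89 [0.77 0.2  0.2 ] [0.79 0.23 0.27]
14.0 [-0.515 -0.292  0.209  2.425  1.126  0.176  0.433] [0.48106545 0.03543062 0.40248889]
```

Call:
servo_tool(
  targets=[
    {"x":0.05,"y":0.02,"z":0.008,"wx":0,"wy":0,"wz":0},
    {"x":0.1,"y":0.04,"z":0.016,"wx":0,"wy":0,"wz":0},
    {"x":0.15,"y":0.06,"z":0.024,"wx":0,"wy":-0.005,"wz":0},
    {"x":0.19,"y":0.075,"z":0.03,"wx":0,"wy":-0.012,"wz":0},
    {"x":0.19,"y":0.075,"z":0.03,"wx":0,"wy":-0.012,"wz":0},
    {"x":0.19,"y":0.075,"z":0.03,"wx":0,"wy":-0.012,"wz":0},
    {"x":0.19,"y":0.075,"z":0.03,"wx":0,"wy":-0.012,"wz":0},
    {"x":0.19,"y":0.075,"z":0.03,"wx":0,"wy":-0.012,"wz":0},
  ],
)

```text
clock: 15.0
position: [0.5427, 0.0747, 0.3656]
tool_rot: [-0.028, 0.571, 0.16]
force: [0.2, -0.3, -1.3]
grip_width: 0.0256
```

Run:
```python
from h import *
s=bot.observe();print(s["clock"],s["position"],s["force"],s["grip_width"],s["qpos"].round(3),s["qd"].round(3)); print(Ro.from_euler("xyz",s["tool_rot"]).as_matrix().round(3))
im,d=bot.grab_frame("side"); cv2.imwrite("pics/l.png",cv2.resize(im[20:350,130:370,::-1],None,fx=1.8,fy=1.8,interpolation=cv2.INTER_CUBIC))
im,d=bot.grab_frame("top"); P=cloud("top",d)
for o in("tin","pot","mug","glass","spice_jar"):
    for r in bot.trace("top",o)[:3]:
        m=r["mask"]&(d>0); print(o,round(r["confidence"],2),np.median(P[m],axis=0).round(3))
```

```text
15.0 [0.54273247 0.07471483 0.36562344] [ 0.21400314 -0.32949896 -1.31487422] 0.025618597815912265 [-0.364 -0.043  0.033  2.432  2.593  0.279 -1.103] [-0.032 -0.009  0.025 -0.001  0.029  0.    -0.03 ]
[[ 0.831 -0.174  0.529]
 [ 0.134  0.984  0.114]
 [-0.54  -0.024  0.841]]
tin 0.57 [0.38  0.005 0.063]
tin 0.45 [0.376 0.157 0.062]
pot 0.76 [ 0.453 -0.155  0.041]
mug 0.66 [ 0.52  -0.385  0.033]
glass 0.9 [0.672 0.102 0.028]
spice_jar 0.64 [ 0.456 -0.156  0.041]
spice_jar 0.52 [0.609 0.342 0.101]
```

View pics/l.png

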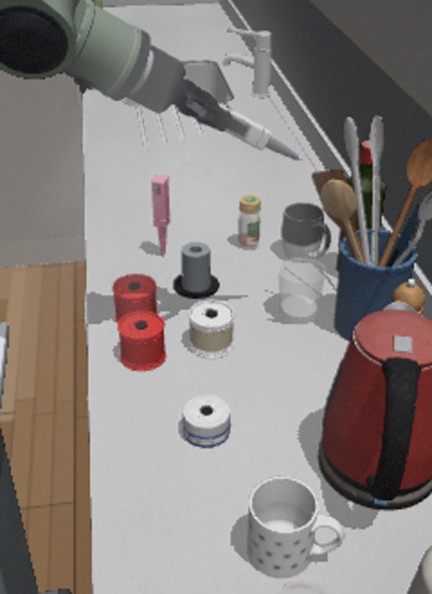

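Everything is still in place: stand, tin, pot and bystanders. Joint 4 sits at its range end, so I'll move sideways and outward to give it margin.

Call:
servo_tool(
  targets=[
    {"x":0.03,"y":0.08,"z":0,"wx":0,"wy":0,"wz":0},
    {"x":0.06,"y":0.16,"z":0,"wx":0,"wy":0,"wz":0},
    {"x":0.08,"y":0.24,"z":0,"wx":0,"wy":0,"wz":0},
    {"x":0.1,"y":0.3,"z":0,"wx":0,"wy":0,"wz":0},
    {"x":0.1,"y":0.3,"z":0,"wx":0,"wy":0,"wz":0},
    {"x":0.1,"y":0.3,"z":0,"wx":0,"wy":0,"wz":0},
    {"x":0.1,"y":0.3,"z":0,"wx":0,"wy":0,"wz":0},
    {"x":0.1,"y":0.3,"z":0,"wx":0,"wy":0,"wz":0},
  ],
)

```text
clock: 16.35
position: [0.5547, 0.1994, 0.342]
tool_rot: [-0.026, 0.569, 0.163]
force: [0.8, 0.5, -1.0]
grip_width: 0.0254
```

Run:
```python
from h import *
s=bot.observe();print(s["clock"],s["position"],s["force"],s["grip_width"],s["qpos"].round(3),s["qd"].round(3)); print(Ro.from_euler("xyz",s["tool_rot"]).as_matrix().round(3))
```

```text
16.35 [0.55468787 0.19937266 0.34195487] [ 0.79803742  0.4912368  -0.9523464 ] 0.025365105625403377 [-0.525  0.106 -0.171  2.36   2.062  0.518 -0.816] [-0.002  0.002 -0.005 -0.001 -0.     0.001 -0.001]
[[ 0.831 -0.177  0.527]
 [ 0.137  0.984  0.114]
 [-0.539 -0.022  0.842]]
```

Run:
```python
from h import *
im,d=bot.grab_frame("side"); P=cloud("side",d)
for nm,c,z in(("tin",(.4895,.0415),.068),("pot",(.4535,-.153),.043)):
    m=(np.hypot(P[...,0]-c[0],P[...,1]-c[1])<.024)&(P[...,2]>z-.02)&(im.max(2)<110)&(d>0); print(nm,P[m].mean(0).round(4))
s=bot.observe(); print(s["clock"],s["position"],s["grip_width"]); bot.job_done()
```

```text
tin [0.4905 0.0357 0.0662]
pot [ 0.4539 -0.161   0.0418]
16.4 [0.55466759 0.19952318 0.34189195] 0.025826759748567994
the job is handed in; nothing more can be done
```

I drew the white reader out of its stand, pressed its nib on the pot's dot and then on the tin's dot. I handed the job in at 16.4 s, still holding the reader raised and tilted.

- **Presses:** the pot press raised the vertical force by about 3 N at roughly 4 mm of travel. The tin press raised it by about 2.8 N at roughly 4 mm. Both are above the 2 N at which the nib reads. I judged nib travel from force and height, since the joint itself could not be read.
- **Final hold:** the nib is about 0.28 m above the worktop and the reader is tilted about 57° from upright. The arm was at rest and the grip steady at 25–26 mm. The grille being on the upper side comes from the tool's orientation; I did not see it in a picture.
- **Other objects:** in the last picture viewed, before the final sideways move, the stand, the red tins, the pink look-alike and the bystanders looked in place. A last measurement put the pot and tin dots within about 1 mm of where they started.

**Checks that failed or disagreed:**
- The two cameras differ by about 5 mm in y. I settled it by comparing the nib with each dot in the same picture.
- In the last check from the top camera, the network did not report the white tin, so I confirmed it with the side camera.
- After the tilt, joint 4 briefly read 2.432, a hair over its stated range end of 2.43. I moved it back to 2.36 before handing in.

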